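# Flip a bingo shutter card against the stop rail

### The arm

A 7-joint arm with a two-finger parallel gripper is mounted at the origin on the work surface. World frame = base frame: x ahead of the robot, y to its left, z up, the work surface at z = 0. Lengths are in m, angles in rad, forces in N, time in s.
With the tool pointing down it reaches from about 0.35 to 0.9 m from the base axis. Payload 8.1 kg.
Tool frame: the origin (TCP) lies at the very end of the fingers, on their centre line; the grasp point (between the pads) lies 19 mm behind it; z points along the fingers, y is the line along which they close (so a half turn about z gives the same grasp; the last joint's range is limited). The gripper opens to 92 mm and grips with 3 to 60 N. Pads are 19 mm wide; open, the fingers measure 130 mm over their backs; the gripper's body (75 mm by 190 mm) begins 47 mm behind the grasp point.
Start: joints at [-1.406, 0.434, 0.025, 1.573, -0.012, 1.134, -0.075], TCP at [0.165, 0.603, 0.227] pointing down, gripper open.
Joint ranges: [-2.62, 2.62], [-0.44, 2.09], [-1.27, 1.32], [0.08, 2.57], [-1.32, 4.46], [0.12, 2], [-2.74, 2.74]. Speed limits (rad/s): [2.22, 2.22, 3.01, 3.01, 3.14, 3.14, 3.14].

### API

Orientations are given as a rotation vector (axis times angle).
In Python, from cell import arm gives the robot as it stands.
- The arm moves only by the tool jog_arm, never from a script. Its argument "rows" is a list of rows, each a list of 3 entries, a list of its own where there are three numbers: the shift along the world's x, y, z in cm, then the turn, a rotation vector about the world's x, y, z in degrees, then the opening, from 0 (shut) to 1 (fully open). A call has 1 to 8 rows; each row is the pose to reach, as a shift and turn from the pose commanded when the call began; what a row does not reach only later rows make up. A row lasts 1/8 s, in which the tool goes at most 62.5 mm and 10.7 degrees, less where a joint would pass 70% of its speed; a pose out of reach is approached as far as the arm can. A call with a gripper value outside its range is refused whole. The fingers move at their own pace and stop on an object; "newtons" is the grip in N (left out, the last holds). Time passes only in rows, so rows that repeat a pose let the fingers close. It gives the time, the measured TCP pose, the force, the opening and the grip force at its end, in the units of the state.
- arm.observe(): the state, without advancing time (a new reading comes with each control period).
- arm.get_image(name): name is "scene" or "top"; returns a dict with "img" (420x560x3 uint8, red, green, blue), "depth" (420x560 float32, m along the optical axis (not along the pixel's ray), 0 where there is no reading), "fx", "fy", "cx", "cy" (pixels), "dist_coeffs" ([k1, k2, p1, p2, k3] as OpenCV has them; the pictures are not rectified), "rvec" (rotation vector, rad) and "tvec" (3), from world to camera coordinates, as OpenCV has them. Camera axes: x right, y down, z forward; pixel columns grow to the right and rows downward; lengths in m; the calibration is good to about 2 mm. A picture is of the moment at which its call begins.
- arm.sign_off(): hands the job in; it is judged then, once.
The state is a dict: "clock": time; "joints": joint angles; "dq": joint speeds; "joint_efforts": joint torques, N m; "position": TCP position; "ee_rot": TCP orientation; "force": force on the tool from outside, world axes, zero at the start; "ft_torque": the same for the moment, N m; "width": opening from 0.0 (shut) to 1.0 (fully open); "gripper_force": force on a finger pad.
Only numpy, scipy, OpenCV 4.12 (cv2) and the standard library are available. Lean on these libraries where they do the work, as an engineer would, in place of code of your own. Each camera call takes 0.05 s, during which the arm holds its last target. There are 200 camera calls.

### The job

The white shutter card in front of the scooped wooden rail lies face down. Without picking it up, push it with the fingertips against the rail until it tips up and leans there, then push its top edge back over from behind the rail so that the card falls away from the rail and lies flat and face up in front of it. Leave everything else on the table where it is.

Things in the scene. Friction and masses are not known exactly. Their poses are not given: they have to be found in the camera images.
- rail: Dark wooden stop rail fixed to the table: 200 mm long (its y), 56 mm high, 50 mm deep. Origin: on the table, middle of the foot line where the scooped front begins. x points level into the rail from its open side, z up. The concave scoop climbs from x=0, z=0 through (12,12), (21,24), (28,36), (32,46) to (34,56) mm; upright back at x=50. The open table at negative x is free for the card to fall on.
- rail_top (a point): Middle of the rail's top front edge, 56 mm up. A card pushed squarely climbs the scoop; with its lower edge at the foot it leans on this edge nearly 60 degrees steep, its upper edge about 77 mm high, roughly over the rail's back, and stays leaning when let go.
- card: The card to flip: stiff white board 90 x 120 x 6 mm (its x, y, z), about 60 g. Its back is plain white; its face has three rows of grey shutters. Origin: centre of the shuttered face; z points out of the plain back, so z up = face down, z down = face up. It starts face down, a 120 mm edge roughly along the rail, some 20 to 70 mm before its foot.
- card_center (a point): Centre of the same card, half-way through its 6 mm thickness.
- card_edge_a (a point): Middle of the card's 120 mm long edge on its +x side (the edge that first faces the rail, and that tips up), half-way through the thickness.
- card_edge_b (a point): Middle of the card's opposite 120 mm long edge, half-way through the thickness.
- spare_card: Another card of the same kind and size lying face up (grey shutters visible), beside the rail's working area: leave alone. Origin: centre of its underside.
- barrel1: Small wooden number barrel, 25 mm across, 26 mm high, standing near the card: leave alone. Origin: centre of its underside.
- barrel2: Another such barrel: leave alone. Origin: centre of its underside.
- cup: White paper cup, 72 mm across the rim, 85 mm high: leave alone. Origin: centre of its underside.
- dauber: Blue ink dauber bottle, 36 mm across, 100 mm high, standing: leave alone. Origin: centre of its underside.
- prize_box: Small brown carton, 90 x 60 x 45 mm: leave alone. Origin: centre of its underside.

How it is judged:
On the way:
1. the card is tipped up steeply (50 to 100 degrees) against the rail, its lower edge on the table at the rail's foot (angle between card's own z axis and vertical between 0.87 and 1.75 rad and height (world z) of card_edge_b below 0.02 m and x of card_edge_b in the frame of rail between -0.025 and 0.02 m and y of card_center in the frame of rail between -0.09 and 0.09 m and contact force between card and rail above 0.03 N), for 0.2 s.
At the end, for the whole second after the job is handed in: The card lies at rest on the table, face up and flat within 8 degrees, its centre less than 12 mm high, within 200 mm before the rail's foot and within 120 mm of the rail's middle sideways (angle between card's own z axis and vertical above 3 rad and height (world z) of card_center below 0.012 m and x of card_center in the frame of rail between -0.2 and 0 m and y of card_center in the frame of rail between -0.12 and 0.12 m and linear speed of card below 0.02 m/s and angular speed of card below 0.2 rad/s); the robot touches nothing.
It fails at once if the card is lifted off: both long edges more than 30 mm up, or its centre more than 80 mm up (height (world z) of each of card_edge_a, card_edge_b above 0.03 m or height (world z) of card_center above 0.08 m).
It fails at once if one of the other loose things (spare card, barrels, cup, dauber, carton) is moved by more than 20 mm or tipped (distance of any of spare_card, barrel1, barrel2, cup, dauber, prize_box from where it was at the start of the episode above 0.02 m or angle between any of spare_card, barrel1, barrel2, cup, dauber, prize_box's own z axis and vertical above 0.35 rad).
It also fails if it takes over 54 s, if anything falls off the work surface, if the arm or the gripper's body presses on something with over 40 N, if the wrist force passes 120 N, or if a joint passes its speed limit or range.

## Working session

There is one attempt and no reset: what is moved stays moved. The work goes in short steps, Python scripts to look and compute and a tool call to move; the robot and the scene stay as the last step left them, time stands still between calls to the robot, and variables do not carry over. Pictures are saved under pics/ and viewed, at most 10 in all, crops included, and the job is handed in when it is done.

Besides the shell and the picture viewer there is one more tool, called by a JSON object that holds its "method" and its "body". jog_arm: Moves the arm, as the interface text tells. Its arguments: {"type":"object","properties":{"rows":{"type":"array","items":{"type":"array"}},"newtons":{"type":"number"}},"required":["rows"]}

```bash
ls; mkdir -p pics
cat > h.py <<'E'
import numpy as np, cv2
from cell import arm
def grab(n):
    d=arm.get_image(n); d['K']=np.array([[d['fx'],0,d['cx']],[0,d['fy'],d['cy']],[0,0,1.]]); d['R']=cv2.Rodrigues(np.array(d['rvec'],float))[0]; d['t']=np.array(d['tvec'],float).ravel(); return d
def ray(d,px):
    u=cv2.undistortPoints(np.array(px,float).reshape(-1,1,2),d['K'],np.array(d['dist_coeffs'],float)).reshape(-1,2)
    return -d['R'].T@d['t'], np.c_[u,np.ones(len(u))]@d['R']
def plane(d,px,z):
    o,r=ray(d,px); return o+r*((z-o[2])/r[:,2])[:,None]
def cloud(d):
    h,w=d['depth'].shape; v,u=np.mgrid[:h,:w]; o,r=ray(d,np.c_[u.ravel(),v.ravel()])
    return (o+r*d['depth'].reshape(-1,1)).reshape(h,w,3)
def save(d,n): cv2.imwrite('pics/'+n,d['img'][:,:,::-1])
E
python3 - <<'E'
from h import *
a=grab('top');b=grab('scene')
cv2.imwrite('pics/t0.png',a['img'][:,:,::-1]);cv2.imwrite('pics/s0.png',b['img'][:,:,::-1])
s=arm.observe();print(s)
for d in(a,b):print(-d['R'].T@d['t'],d['R'][2])
E
```

```text
pics
{'clock': 0.1, 'joints': array([-1.40559474,  0.43518257,  0.0249741 ,  1.57399802, -0.01158899,
        1.13401734, -0.07509254]), 'dq': array([-1.05812341e-03,  1.33313158e-03, -3.16631285e-04, -1.54863925e-03,
       -2.63858530e-04,  5.03330176e-04, -2.17813700e-05]), 'joint_efforts': array([ 2.79670145e-03, -6.69126391e+01,  9.87731181e-01, -3.15143359e+01,
       -6.05645799e-02,  3.74694157e-02,  1.19345421e-05]), 'position': array([0.16531529, 0.60225982, 0.22600842]), 'ee_rot': array([-4.19488527e-01, -3.11340665e+00,  2.29260727e-03]), 'force': array([-0.0711227 , -0.13282368, -0.22276843]), 'ft_torque': array([-0.04275125,  0.00288414, -0.01862402]), 'gripper_force': 0.0, 'width': 1.0021122897562098}
[0.45779753 0.02983689 0.97231441] [ 0.04479382 -0.01836926 -0.99882735]
[1.12286029 0.53292434 0.98464261] [-0.50459249 -0.42443367 -0.7518261 ]
```

View pics/t0.png

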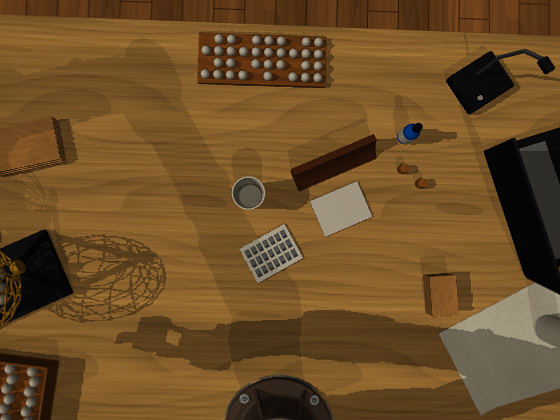

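View pics/s0.png

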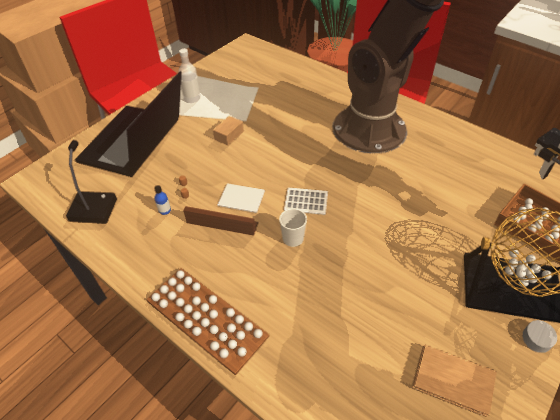

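Top view: rail around (335,163), white card at (341,209), spare at (271,253), cup at (248,193), dauber at (409,132), barrels at (405,168) and (421,183), and carton at (441,296). The scene view agrees.

```bash
cat >> h.py <<'E'
def rect(P):
    c,s,a=cv2.minAreaRect((P[:,:2]*1000).astype(np.float32)); return np.round(c,1),np.round(s,1),np.round(cv2.boxPoints((c,s,a)),1).tolist()
E
python3 - <<'E'
from h import *
a=grab('top');C=cloud(a);img=a['img'].astype(int)
def comp(m,seed):
    n,l=cv2.connectedComponents(m.astype(np.uint8)); k=l[seed[1]-3:seed[1]+4,seed[0]-3:seed[0]+4]; k=k[k>0]; return l==np.bincount(k).argmax()
v,u=np.mgrid[:420,:560]
white=(img.min(2)>110)
m=comp(white,(341,209)); p=np.c_[u[m],v[m]]; print('card',rect(plane(a,p,.006)),np.median(C[m][:,2]), 'cloud',rect(C[m]))
Z=C[...,2]
m=comp((Z>.050)&(Z<.064)&(v>130)&(u>285)&(u<382)&(v<195),(335,160)); p=np.c_[u[m],v[m]];print('railtop',rect(plane(a,p,.056)),np.median(Z[m]))
for n,s,z in(('cup',(248,180),.02),('dauber',(409,132),.02),('b1',(403,168),.012),('b2',(419,183),.012),('box',(441,293),.02),('spare',(271,253),.003)):
    m=comp(Z>z,s); print(n,rect(C[m]),Z[m].max())
E
```

```text
card (array([ 512.1, -129.6]), array([ 88.5, 118.3]), [[447.1000061035156, -94.4000015258789], [496.70001220703125, -201.8000030517578], [577.0999755859375, -164.8000030517578], [527.5999755859375, -57.29999923706055]]) 0.005388864176764541 cloud (array([489.5, -80.7]), array([ 88.8, 227.3]), [[401.5, 3.799999952316284], [496.79998779296875, -202.5], [577.5, -165.3000030517578], [482.1000061035156, 41.099998474121094]])
railtop (array([ 628.6, -103.3]), array([ 17.6, 200.2]), [[578.4000244140625, -16.200000762939453], [662.7999877929688, -197.8000030517578], [678.7999877929688, -190.3000030517578], [594.4000244140625, -8.800000190734863]]) 0.05466865568370449
cup (array([510.,  77.]), array([121.8,  70.5]), [[443.1000061035156, 98.80000305175781], [457.79998779296875, 29.799999237060547], [576.9000244140625, 55.20000076293945], [562.2000122070312, 124.19999694824219]]) 0.9723144093700601
dauber (array([ 568.8, -132.3]), array([ 35.7, 391.4]), [[430.29998779296875, 7.099999904632568], [679.7000122070312, -294.5], [707.2000122070312, -271.79998779296875], [457.79998779296875, 29.799999
[... 171 characters left out ...]
375, -274.1000061035156], [479.3999938964844, 39.79999923706055]]) 0.9723144093700601
b2 (array([ 576.6, -311.5]), array([23.6, 20.9]), [[564.4000244140625, -301.5], [565.2000122070312, -322.3999938964844], [588.9000244140625, -321.3999938964844], [588.0, -300.5]]) 0.02966781838034427
box (array([ 361.6, -178.8]), array([448.2, 101.2]), [[265.5, -387.3999938964844], [364.5, -408.5], [457.79998779296875, 29.799999237060547], [358.79998779296875, 50.900001525878906]]) 0.9723144093700601
spare (array([403.6,  28.5]), array([ 93.5, 122.5]), [[331.70001220703125, 56.0], [396.1000061035156, -48.20000076293945], [475.6000061035156, 1.0], [411.20001220703125, 105.19999694824219]]) 0.9723144093700601
```

{"method": "jog_arm", "body": {"rows": [[[6,-9,0],[0,0,-10],0.8],[[10,-15,0],[0,0,-20],0.8],[[14,-21,0],[0,0,-30],0.8],[[18,-26,0],[0,0,-40],0.8],[[22,-31,0],[0,0,-50],0.8],[[25,-36,0],[0,0,-60],0.8],[[27,-41,0],[0,0,-70],0.8],[[28,-46,0],[0,0,-80],0.8]]}}

```text
clock: 1.15
position: [0.4321, 0.1797, 0.2268]
ee_rot: [2.329, 2.108, 0.001]
force: [1.6, 0.2, -0.2]
width: 0.799
gripper_force: 0.0
```

{"method": "jog_arm", "body": {"rows": [[[0,-5,0],[0,0,-10],0.8],[[0,-10,0],[0,0,-20],0.8],[[0,-15,0],[0,0,-30],0.8],[[0.2,-20,0],[0,0,-40],0.8],[[0.4,-26,0],[0,0,-50],0.8],[[0.4,-30.2,-4],[0,0,-59.7],0.8],[[0.4,-30.2,-8],[0,0,-59.7],0.8],[[0.4,-30.2,-8],[0,0,-59.7],0.8]]}}

```text
clock: 2.15
position: [0.4329, -0.1205, 0.1449]
ee_rot: [-3.067, -0.676, 0.009]
force: [0.1, 0.7, 0.6]
width: 0.8
gripper_force: 0.0
```

Run:
```python
from h import *
s=arm.observe();print(s['position'],s['ee_rot'],s['joints'],s['force'])
R=cv2.Rodrigues(s['ee_rot'])[0];print(R)
```

```text
[ 0.43289203 -0.1205298   0.14494226] [-3.06701041 -0.67623875  0.00866986] [-0.48193875  0.30623812  0.79905253  2.12812841 -0.29617589  0.82404123
 -0.63792889] [0.13932511 0.72173999 0.57088216]
[[ 9.07263319e-01  4.20525939e-01 -5.58606330e-03]
 [ 4.20530928e-01 -9.07278152e-01 -3.06218556e-04]
 [-5.19688604e-03 -2.07129152e-03 -9.99984351e-01]]
```

{"method": "jog_arm", "body": {"rows": [[[0,0,0],[0,0,0],0.8],[[0,0,0],[0,0,0],0.8]]}}

```text
clock: 2.4
position: [0.4362, -0.1201, 0.1481]
ee_rot: [3.067, 0.681, 0.004]
force: [0.2, -0.1, -0.6]
width: 0.799
gripper_force: 0.0
```

{"method": "jog_arm", "body": {"rows": [[[1.2,-3.9,0],[0,0,0],0.6],[[1.2,-3.9,-5],[0,0,0],0.6],[[1.2,-3.9,-10],[0,0,0],0.6],[[1.2,-3.9,-13],[0,0,0],0.6],[[1.2,-3.9,-13],[0,0,0],0.6],[[1.2,-3.9,-13],[0,0,0],0.6]]}}

```text
clock: 3.15
position: [0.4484, -0.1596, 0.0183]
ee_rot: [3.066, 0.679, 0.003]
force: [0.1, -0.2, 0.3]
width: 0.599
gripper_force: 0.0
```

Run:
```python
from h import *
d=grab('top');save(d,'t1.png');s=arm.observe();print(s['position'],s['ee_rot'],s['force'])
cv2.imwrite('pics/t1.png',cv2.resize(d['img'][110:310,220:460,::-1],None,fx=3,fy=3))
```

```text
[ 0.44853778 -0.15959125  0.01842696] [3.06626379 0.67936828 0.0043307 ] [-0.64343259 -0.42684381  0.06277138]
```

View pics/t1.png

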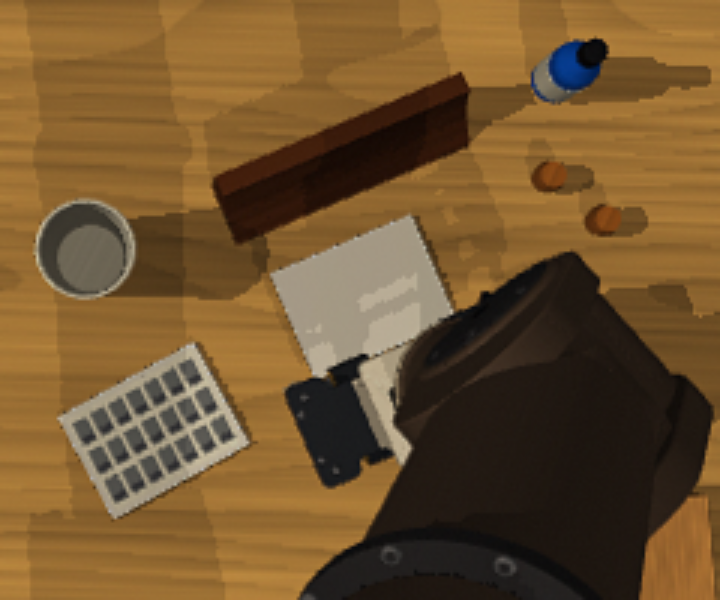

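Gripper sits behind the card, square to it and clear of the spare card and carton. Now I'll lower it to the table.

{"method": "jog_arm", "body": {"rows": [[[0,0,-1],[0,0,0],0.6],[[0,0,-1.6],[0,0,0],0.6],[[0,0,-1.6],[0,0,0],0.6]]}}

```text
clock: 3.58
position: [0.4471, -0.1594, 0.0005]
ee_rot: [-3.067, -0.679, 0.0]
force: [-0.2, -0.4, -0.4]
width: 0.6
gripper_force: 0.0
```

{"method": "jog_arm", "body": {"rows": [[[0.9,0.42,0.05],[0,0,0],0.6],[[1.8,0.84,0.05],[0,0,0],0.6],[[2.7,1.25,0.05],[0,0,0],0.6],[[3.6,1.67,0.05],[0,0,0],0.6],[[4.5,2.09,0.05],[0,0,0],0.6],[[5.4,2.51,0.05],[0,0,0],0.6],[[6.3,2.93,0.05],[0,0,0],0.6]]}}

```text
clock: 4.45
position: [0.5106, -0.1299, 0.0012]
ee_rot: [-3.067, -0.679, 0.0]
force: [0.3, -0.6, -1.3]
width: 0.601
gripper_force: 0.4
```

```bash
cat >> h.py <<'E'
O=np.array([.5898,-.1213,0]);n=np.array([.907,.4215,0]);RR=np.array([n,[-.4215,.907,0],[0,0,1]])
def rail(P): return (P-O)@RR.T
E
python3 - <<'E'
from h import *
d=grab('scene');s=arm.observe();print(rail(s['position'])*1000,s['ee_rot'],s['force'])
cv2.imwrite('pics/s1.png',cv2.resize(d['img'][120:270,120:340,::-1],None,fx=3.5,fy=3.5))
E
```

```text
[-73.79651094  25.73142188   1.18982034] [3.06696779e+00 6.80655096e-01 1.43027412e-03] [ 0.23379233 -0.55903903  0.22546518]
```

View pics/s1.png

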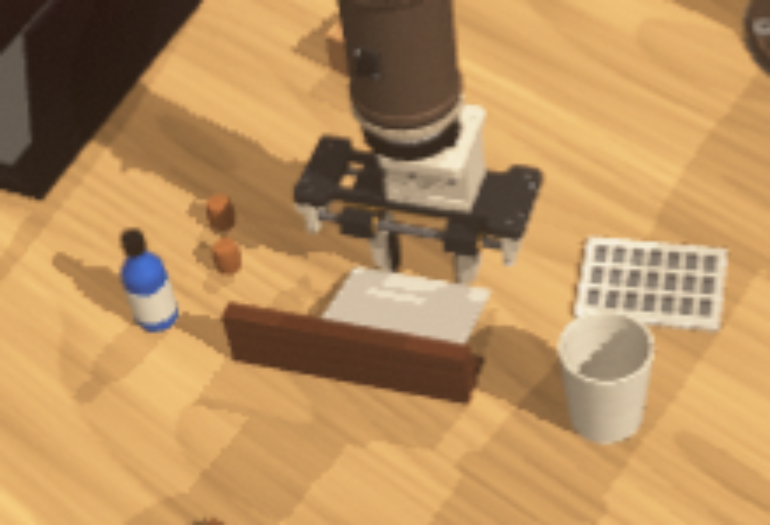

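The card is climbing the scoop (its top face at about (405,300) in the crop), and neighbours are unmoved. I'll keep pushing.

{"method": "jog_arm", "body": {"rows": [[[0.7,0.33,0.05],[0,0,0],0.6],[[1.4,0.65,0.05],[0,0,0],0.6],[[2.1,0.98,0.05],[0,0,0],0.6],[[2.8,1.3,0.05],[0,0,0],0.6],[[3.4,1.58,0.05],[0,0,0],0.6],[[4.0,1.86,0.05],[0,0,0],0.6],[[4.5,2.09,0.05],[0,0,0],0.6],[[4.5,2.09,0.05],[0,0,0],0.6]]}}

```text
clock: 5.5
position: [0.5556, -0.109, 0.0017]
ee_rot: [3.067, 0.679, 0.001]
force: [0.1, -0.6, -0.4]
width: 0.601
gripper_force: 0.0
```

Run:
```python
from h import *
d=grab('scene');s=arm.observe();print(rail(s['position'])*1000,s['ee_rot'],s['force'])
cv2.imwrite('pics/s2.png',cv2.resize(d['img'][120:270,120:340,::-1],None,fx=3.5,fy=3.5))
```

```text
[-26.19093202  25.51394371   1.7556965 ] [3.06718908e+00 6.79003561e-01 2.71871448e-04] [-0.78984174 -0.48306185 -0.92800885]
```

View pics/s2.png

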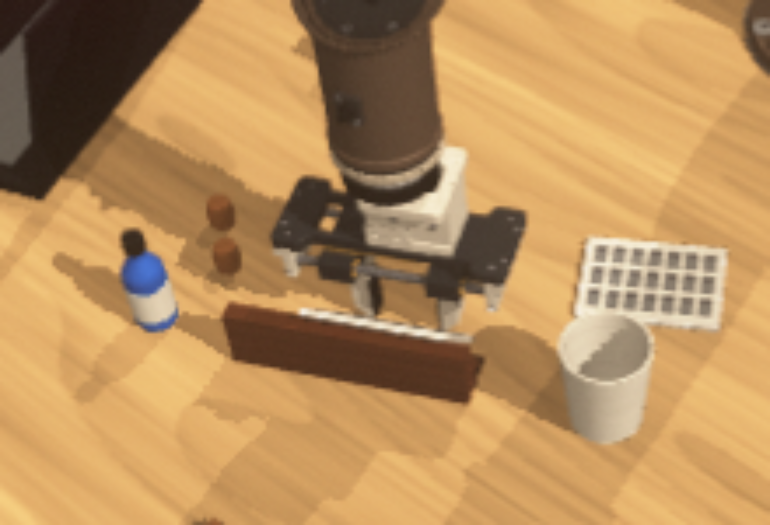

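The card is tipped up against the rail (top edge from about (300,312) to (468,338)). About 10 mm more to the foot.

{"method": "jog_arm", "body": {"rows": [[[0.5,0.23,0],[0,0,0],0.6],[[0.9,0.42,0],[0,0,0],0.6],[[0.9,0.42,0],[0,0,0],0.6],[[0.9,0.42,0],[0,0,0],0.6]]}}

```text
clock: 6.05
position: [0.5641, -0.1051, 0.0018]
ee_rot: [3.067, 0.679, 0.0]
force: [0.1, 0.0, -0.2]
width: 0.602
gripper_force: 0.0
```

Run:
```python
from h import *
d=grab('scene');s=arm.observe();print(rail(s['position'])*1000,s['force'])
C=rail(cloud(d));img=d['img'].astype(int)
m=(abs(C[...,0])<.1)&(C[...,1]>-.06)&(C[...,1]<.11)&(C[...,2]>.058)&(C[...,2]<.1)
print(m.sum()); 
P=C[m]*1000
for k in range(-50,100,15):
    q=P[(P[:,1]>k)&(P[:,1]<k+15)]
    if len(q): print(k,len(q),q.max(0).round(),q[q[:,2].argmax()].round(),np.median(q,0).round())
```

```text
[-16.55703204  25.49763558   1.75248306] [ 0.4370023   0.66267707 -0.07528366]
621
-50 36 [ 54. -35.  99.] [-37. -39.  99.] [ 11. -43.  83.]
-35 102 [ 49. -20. 100.] [-36. -23. 100.] [ 10. -27.  91.]
-20 106 [54. -5. 99.] [  7. -14.  99.] [ 13. -12.  88.]
-5 42 [53.  9. 97.] [ 7. -0. 97.] [17.  2. 81.]
10 39 [55. 25. 94.] [ 5. 10. 94.] [16. 17. 80.]
25 40 [54. 40. 96.] [ 6. 31. 96.] [41. 33. 80.]
40 35 [49. 55. 96.] [ 7. 43. 96.] [40. 48. 79.]
55 71 [53. 70. 94.] [16. 59. 94.] [19. 63. 83.]
70 82 [55. 85. 99.] [ 7. 71. 99.] [18. 79. 84.]
85 17 [ 55. 100.  89.] [11. 91. 89.] [13. 91. 83.]
```

{"method": "jog_arm", "body": {"rows": [[[-0.5,-0.23,0],[0,0,0],0.6],[[-2,-0.93,0],[0,0,0],0.6],[[-4.5,-2.1,0.5],[0,0,0],0.6],[[-7,-3.2,4],[0,0,0],0.6],[[-8,-3.7,10],[0,0,0],0.6],[[-8,-3.7,16],[0,0,0],0.6],[[-8,-3.7,20],[0,0,0],0.6]]}}

```text
clock: 6.98
position: [0.4831, -0.1431, 0.204]
ee_rot: [-3.068, -0.676, -0.003]
force: [0.7, 1.1, -0.5]
width: 0.599
gripper_force: 0.0
```

Run:
```python
from h import *
d=grab('scene');s=arm.observe();print(s['position'],rail(s['position'])*1000,s['force'])
cv2.imwrite('pics/s3.png',cv2.resize(d['img'][120:270,120:340,::-1],None,fx=3.5,fy=3.5))
```

```text
[ 0.48507134 -0.14408483  0.20773879] [-104.59269909   23.47729267  207.73878796] [ 2.94654798 -1.81788991  3.1648946 ]
```

View pics/s3.png

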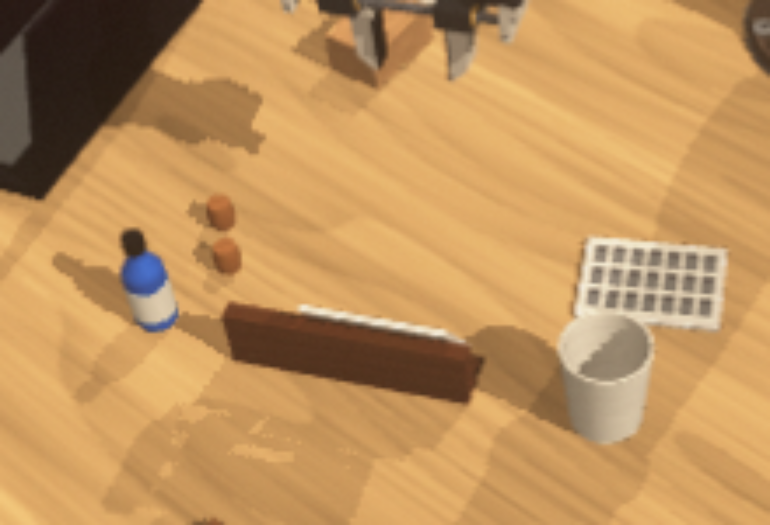

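The card stays leaning after letting go (top edge (300,308)–(463,338)). I'll measure its lean from depth.

Run:
```python
from h import *
for c in('top','scene'):
    d=grab(c);C=rail(cloud(d))*1000;img=d['img'].astype(int)
    m=(img.min(2)>85)&(C[...,0]>-40)&(C[...,0]<60)&(abs(C[...,1]-25)<80)&(C[...,2]<100)&(C[...,2]>10)
    P=C[m];print(c,len(P),P.min(0).round(),P.max(0).round())
    if len(P)>20:
        Q=P-np.median(P,0);nn=np.linalg.svd(Q,full_matrices=0)[2][2];print(nn, np.degrees(np.arccos(abs(nn[2]))))
        for k in range(-50,110,20):
            q=P[(P[:,1]>k)&(P[:,1]<k+20)]
            if len(q):print(k,len(q),q[q[:,2].argmax()].round(),q[q[:,2].argmin()].round())
```

```text
top 1136 [ -1. -34.  10.] [48. 86. 82.]
[-0.83180651 -0.00136178  0.55506403] 56.28487519172424
-50 34 [ 45. -31.  78.] [  1. -33.  11.]
-30 203 [ 44. -28.  80.] [ -1. -27.  11.]
-10 198 [45. -9. 81.] [ 1. -3. 10.]
10 140 [45. 12. 80.] [ 0. 13. 10.]
30 202 [44. 41. 82.] [ 1. 38. 11.]
50 206 [46. 61. 80.] [ 1. 56. 11.]
70 153 [44. 73. 81.] [-1. 82. 10.]
scene 133 [ 15. -38.  32.] [51. 96. 83.]
[ 0.86086976  0.00691017 -0.50877845] 59.41750273868156
-50 6 [ 45. -32.  78.] [ 45. -34.  70.]
-30 20 [ 47. -28.  81.] [ 44. -23.  68.]
-10 20 [48.  6. 83.] [41.  7. 63.]
10 20 [46. 23. 81.] [44. 23. 67.]
30 22 [48. 37. 83.] [44. 40. 67.]
50 19 [46. 65. 80.] [40. 67. 61.]
70 25 [48. 71. 79.] [15. 83. 32.]
90 1 [36. 96. 56.] [36. 96. 56.]
```

Lean is 57–59° with the lower edge at the foot and card centred at y≈25 mm. Now around to behind the rail.

{"method": "jog_arm", "body": {"rows": [[[5,2.4,0],[0,0,0],0.6],[[10,4.7,0],[0,0,0],0.6],[[15,7.1,0],[0,0,0],0.6],[[17.5,8.1,0],[0,0,0],0.6],[[17.5,8.1,-5],[0,0,0],0.6],[[17.5,8.1,-10],[0,0,0],0.6],[[17.5,8.1,-13],[0,0,0],0.6],[[17.5,8.1,-13],[0,0,0],0.6]]}}

```text
clock: 8.12
position: [0.6558, -0.0613, 0.068]
ee_rot: [-3.066, -0.676, 0.011]
force: [-0.7, -0.1, 0.5]
width: 0.597
gripper_force: 0.0
```

{"method": "jog_arm", "body": {"rows": [[[0,0,0],[0,0,0],0.6],[[0,0,0],[0,0,0],0.6]]}}

```text
clock: 8.38
position: [0.6599, -0.0615, 0.0732]
ee_rot: [3.067, 0.678, 0.004]
force: [0.3, -0.3, 0.1]
width: 0.603
gripper_force: 0.0
```

Run:
```python
from h import *
s=arm.observe();print(s['position'],rail(s['position'])*1000,s['ee_rot'],s['force'])
```

```text
[ 0.65991621 -0.06149357  0.07324849] [88.80381433 24.69044928 73.24849065] [3.06698515 0.67812328 0.00350872] [ 0.27224039 -0.286532    0.12059374]
```

{"method": "jog_arm", "body": {"rows": [[[0,0,-0.9],[0,0,0],0.6],[[-1,-0.46,-0.9],[0,0,0],0.6],[[-2,-0.93,-0.9],[0,0,0],0.6],[[-2.8,-1.3,-0.9],[0,0,0],0.6],[[-3.5,-1.63,-0.9],[0,0,0],0.6],[[-4.2,-1.95,-0.9],[0,0,0],0.6],[[-4.9,-2.28,-0.9],[0,0,0],0.6],[[-5.4,-2.51,-0.9],[0,0,0],0.6]]}}

```text
clock: 9.38
position: [0.6046, -0.0864, 0.0627]
ee_rot: [3.067, 0.678, -0.0]
force: [0.4, -0.5, -0.1]
width: 0.603
gripper_force: 0.0
```

Run:
```python
from h import *
d=grab('scene');s=arm.observe();print(rail(s['position'])*1000,s['force'])
cv2.imwrite('pics/s4.png',cv2.resize(d['img'][120:270,120:340,::-1],None,fx=3.5,fy=3.5))
```

```text
[27.42411566 25.25996042 62.72129093] [-0.7625403   0.47427471 -0.01407312]
```

View pics/s4.png

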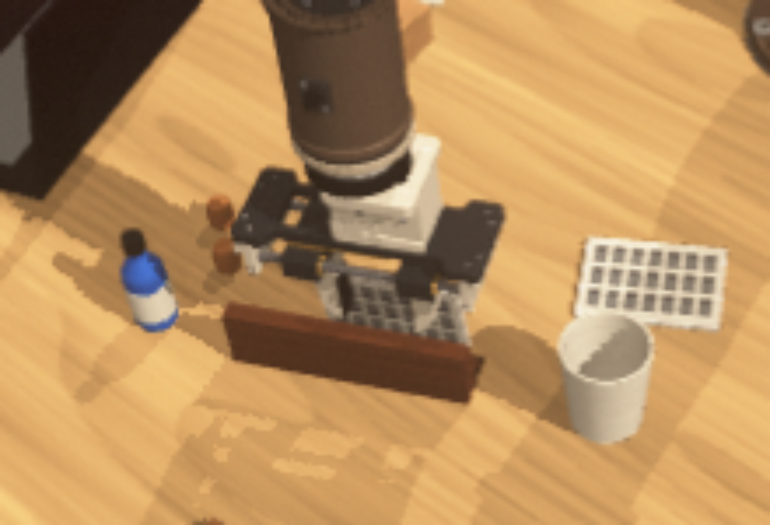

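The shuttered face is now showing between the fingers, so the card is nearly upright. I'll push on past the tipping point.

{"method": "jog_arm", "body": {"rows": [[[-0.6,-0.28,0],[0,0,0],0.6],[[-1.2,-0.56,0],[0,0,0],0.6],[[-1.8,-0.84,0],[0,0,0],0.6],[[-2.4,-1.1,0],[0,0,0],0.6],[[-3.0,-1.4,0],[0,0,0],0.6],[[-3.6,-1.67,0],[0,0,0],0.6],[[-3.6,-1.67,0],[0,0,0],0.6],[[-3.6,-1.67,0],[0,0,0],0.6]]}}

```text
clock: 10.42
position: [0.5694, -0.1027, 0.0628]
ee_rot: [3.067, 0.679, 0.001]
force: [-0.2, -0.1, -0.4]
width: 0.603
gripper_force: 0.0
```

{"method": "jog_arm", "body": {"rows": [[[0,0,0],[0,0,0],0.6],[[0,0,3],[0,0,0],0.6],[[2,0.9,8],[0,0,0],0.6],[[4,1.8,13],[0,0,0],0.6],[[8,3.7,16],[0,0,0],0.6],[[13,6,16],[0,0,0],0.6],[[13,6,16],[0,0,0],0.6]]}}

```text
clock: 11.3
position: [0.702, -0.0388, 0.2214]
ee_rot: [-3.065, -0.688, -0.001]
force: [-0.9, 0.0, -0.7]
width: 0.6
gripper_force: 0.0
```

Run:
```python
from h import *
d=grab('scene');s=arm.observe();print(rail(s['position'])*1000,s['force'])
cv2.imwrite('pics/s5.png',cv2.resize(d['img'][120:270,120:340,::-1],None,fx=3.5,fy=3.5))
C=rail(cloud(d))*1000;img=d['img'].astype(int)
m=(img.min(2)>110)&(C[...,0]>-200)&(C[...,0]<10)&(abs(C[...,1]-25)<90)&(C[...,2]<30)
P=C[m];print(len(P),np.percentile(P,[2,50,98],axis=0).round())
```

```text
[133.80453937  26.12683484 221.55581449] [-0.79551682 -0.41645538  0.59942256]
1138 [[-171.  -36.   -3.]
 [ -61.   42.    5.]
 [  -9.  109.   11.]]
```

View pics/s5.png

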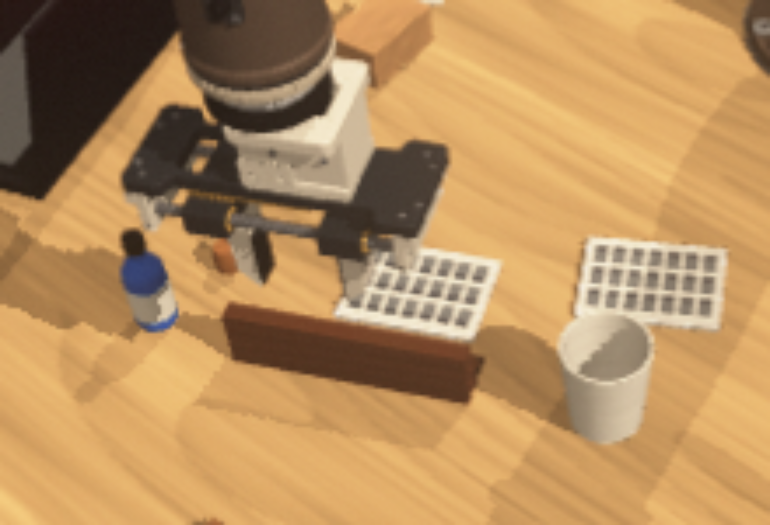

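The card lies face up in front of the rail (about (425,290) in the crop). A quick flatness check from the top view comes before hand-in.

Run:
```python
from h import *
arm_s=arm.observe()
d=grab('top');C=rail(cloud(d))*1000
m=(d['img'].min(2)>110)&(C[...,0]>-200)&(C[...,0]<20)&(C[...,1]>-60)&(C[...,1]<110)&(C[...,2]<40)&(C[...,2]>-5)
P=C[m];print(len(P),np.percentile(P,[2,50,98],axis=0).round(1))
A=np.c_[P[:,:2],np.ones(len(P))];c=np.linalg.lstsq(A,P[:,2],rcond=None)[0];print('tilt deg',np.degrees(np.hypot(*c[:2])))
if np.degrees(np.hypot(*c[:2]))<4 and np.percentile(P[:,0],98)<6: print(arm.sign_off())
```

```text
800 [[-98.1 -33.3   1.9]
 [-62.5   2.8   5.6]
 [-11.2  53.5   8.9]]
tilt deg 0.23912089800915742
the job is handed in; nothing more can be done
None
```

The card was tipped up to about 57–59° against the rail, pushed back over from behind, and now lies face up and flat (tilt about 0.2°) in front of it; the job is handed in, no other item looked disturbed in the images, and no pass/fail result was returned.

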